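# Hold a stockroom strongbox unlocked with its sticky key

## Task

Take the key with the oblong bow from the wooden rack, push it fully home into the lock on top of the grey strongbox, wiggling it past the sticky wafers, and only then turn it a quarter turn clockwise. The lock springs back, so finish still gripping the key, with it fully home and held turned, so that a colleague can lift the lid. Leave the other two keys in the rack.

Things in the scene. Friction and masses are not known exactly. Their poses are not given: they have to be found in the camera images.
- key_bow (a point): Grasp point: centre of the right key's bow, an upright dark steel oblong block 36 mm wide (y), 10 thick (x), 56 tall (z), with a black round spot near the top. 28 mm above the shoulder (the bow's flat underside), 28 below its top. The key stands upright in the rack, z up, shoulder on the rack's top; about 70 g; the same either way round (half a turn about z).
- key_shoulder (a point): Middle of the right key's shoulder, same axes as key_bow. Below it, centred, is a plain steel blade 20 mm wide (y), 5 mm thick (x), 40 mm long; its last 2.5 mm are 2 mm narrower.
- rack_top (a point): Centre of the top of the key rack, a fixed wooden block 70 (x) x 210 (y) x 50 mm tall. Three slots, 44 mm deep, in a row along y, 65 mm apart, hold three keys that change places; the blades are loose in them (0.5 mm a side) and run along y.
- lock_mouth (a point): Centre of the keyway, level with the face of the lock: a 38 mm round brass plug in a dark ring on top of the fixed grey strongbox (220 x 180 x 90 mm), 94 mm above the table. z up; frame fixed. At rest the slot, 23 mm (y) x 7 mm (x), chamfered 3 mm, runs along y. The key goes straight down, blade width along y; home when its shoulder sits on the face, blade 40 mm deep.
- wafer1 (a point): In the lock, 16 mm below the face: the top of a sticky wafer that stops the blade; its slot is 0.28 to 0.42 rad out of line ANTICLOCKWISE (from above). Harder pushing does not help: with a light push (about 5 N), or trying in small steps, turn key and plug together that way until the key drops past. Within about 0.1 rad of the slot's angle it passes; then the wafer turns with the key.
- wafer2 (a point): In the lock, 28 mm below the face: the top of a second sticky wafer, its slot 0.28 to 0.42 rad out of line CLOCKWISE from the plug's rest. Having passed the first, push down to this one, turn the key that way in small steps with light pushes until it drops past, and push it home.
- plug (a joint): Turn of the lock plug, rad: 0 at rest with the slot along lock_mouth's y, growing clockwise seen from above; stops at 1.6 (a quarter turn) and -0.6. It turns with the key as soon as the blade is in. A spring brings it back when let go; holding a quarter turn takes about 0.15 to 0.4 N m. A tape roll stands on the strongbox, at least 45 mm from the plug's edge.
- round_bow (a point): Middle of the handle of another key in the rack, with a round bow 40 mm across; leave it there. 28 mm above the rack's top.
- tee_bow (a point): Middle of the handle of another key in the rack, with a T handle 53 mm across; leave it there. 28 mm above the rack's top.
Things that resemble listed ones, but are neither listed nor needed, are in the scene too. Leave any green look-alike of the part that bears key_bow alone.

How it is judged:
By the outcome, as a careful person would: the job done as asked, in the order asked, and still so for the second after the job is handed in, while the arm keeps its last pose, push and grip.
It also fails if it takes over 48 s, if anything falls off the work surface, if the arm or the gripper's body presses on something with over 40 N, if the wrist force passes 120 N, or if a joint passes its speed limit or range.

## Robot

A 6-joint arm with a two-finger parallel gripper is mounted at the origin on the work surface. World frame = base frame: x ahead of the robot, y to its left, z up, the work surface at z = 0. Lengths are in m, angles in degrees, forces in N, time in s.
With the tool pointing down it reaches from about 0.375 to 0.9 m from the base axis. Payload 3.1 kg.
Tool frame: the origin (TCP) lies at the very end of the fingers, on their centre line; the grasp point (between the pads) lies 19 mm behind it (grasp_offset is the distance from the TCP to the grasp point, in m); z points along the fingers, y is the direction in which the jaws open and shut (so a half turn about z gives the same grasp; the last joint's range is limited). The gripper opens to 87 mm and grips with 3 to 60 N. Pads are 19 mm wide; open, the fingers measure 117 mm over their backs; the gripper's body (75 mm by 190 mm) begins 51 mm behind the grasp point.
Start: joints at [59.215, 30.224, 82.088, -0, 67.689, -10.227], TCP at [0.219, 0.585, 0.223] pointing down, gripper open.
Joint ranges: [-176.69, 176.69], [-43.24, 126.21], [12.49, 139.97], [-82, 262], [0, 151.66], [-163.58, 163.58]. Speed limits (degrees/s): [159.86, 159.86, 180, 180, 180, 180].

## Interface

Orientations are given as a 3x3 rotation matrix whose columns are the frame's x, y, z axes.
In Python, from rig import * gives the robot as it stands. The module is installed in compiled form; this text tells all that it offers.
- The arm moves only by the tool play_rows, never from a script. Its argument "plan" is a list that holds one entry, the list of rows, each a list of 7 numbers: the shift along the world's x, y, z each as a share of 5 cm, from -1 to 1, then the turn, a rotation vector about the world's x, y, z each as a share of pi rad, from -1 to 1, then the gripper's target within -1 to 1 (fully open at 1, half-way at 0, shut at -1). A call has 1 to 12 rows; each row shifts and turns the commanded pose from where the row before left it; what a row does not reach is not made up. A row lasts 1/10 s, in which the tool goes at most 50 mm and 8.59 degrees, less where a joint would pass 70% of its speed; a pose out of reach is approached as far as the arm can. A call with a number of a shift or a turn outside -1 to 1 is refused whole. A call with a gripper value outside its range is refused whole. The fingers move at their own pace and stop on an object; the grip force is fixed at half the most. Time passes only in rows, so rows that do not move let the fingers close. It gives the time, the measured TCP pose, the force and the opening at its end, in the units of the state.
- read_state(): the state, without advancing time (a new reading comes with each control period).
- capture(name): name is "scene" or "top" or "wrist"; returns the picture (384x512x3 uint8, red, green, blue); there is no depth.
- camera_params(name): a dict with "intrinsics" (3x3 intrinsics, pixels), "R" (3x3) and "t" (3): a world point X has camera coordinates R X + t; the wrist camera has in their place "mount" (4x4, takes a point from camera to tool coordinates, whose origin is the TCP and whose axes are the flange's). Camera axes: x right, y down, z forward; pixel columns grow to the right and rows downward; lengths in m; the calibration is good to about 2 mm. A picture is of the moment at which its call begins: read the wrist's pose just before it. camera_params takes no time and is no camera call.
- hand_in(): hands the job in, once; it reports no verdict.
The state is a dict: "time_s": time; "joint_positions": joint angles; "qvel": joint speeds; "tau": joint torques, N m; "position": TCP position; "tcp_rot": TCP orientation; "force": force on the tool from outside, world axes, zero at the start; "moment": the same for the moment, N m; "opening": opening from 0.0 (shut) to 1.0 (fully open).
Only numpy, scipy, OpenCV 4.12 (cv2) and the standard library are available. Lean on these libraries where they do the work, as an engineer would, in place of code of your own. Each camera call takes 0.05 s, during which the arm holds its last target. There are 200 camera calls.

## Working session

There is one attempt and no reset: what is moved stays moved. The work goes in short steps, Python scripts to look and compute and a tool call to move; the robot and the scene stay as the last step left them, time stands still between calls to the robot, and variables do not carry over. Pictures are saved under pics/ and viewed, about 8 in all and at most 12, crops included, and the job is handed in when it is done.

Besides the shell and the picture viewer there is one more tool, called after ">>>" in YAML: its name, and indented under it one key for each argument. play_rows: Moves the arm, as the interface text tells. Its arguments: {"type":"object","properties":{"plan":{"type":"array"}},"required":["plan"]}

```bash
mkdir -p pics
python3 - <<'E'
from rig import *
import cv2,numpy as np
s=read_state();print({k:np.round(v,4).tolist() for k,v in s.items()})
a=capture("scene");b=capture("top")
for n,i in(("scene",a),("top",b)):
    cv2.imwrite(f"pics/{n}0.png",i[:,:,::-1]);p=camera_params(n);print(n,{k:np.round(v,4).tolist() for k,v in p.items()})
print({k:np.round(v,4).tolist() for k,v in camera_params("wrist").items()})
E
```

```text
{'time_s': 0.0, 'joint_positions': [59.2158, 30.2811, 82.1561, 0.0005, 67.6891, -10.2258], 'qvel': [-0.0512, 0.005, -0.0207, -0.0525, 0.0316, -0.0485], 'tau': [0.0003, -44.0042, -17.6591, 0.0634, 0.0583, -0.0002], 'position': [0.2191, 0.5846, 0.2216], 'tcp_rot': [[-0.9363, 0.3512, -0.0011], [0.3512, 0.9363, -0.0019], [0.0004, -0.0022, -1.0]], 'force': [-0.5603, 0.0136, -0.2004], 'moment': [-0.0583, -0.0333, 0.0436], 'opening': 0.9988}
scene {'intrinsics': [[488.1957, 0.0, 252.8993], [0.0, 488.1957, 190.2581], [0.0, 0.0, 1.0]], 'R': [[-0.7184, 0.6956, -0.0036], [0.4324, 0.4425, -0.7856], [-0.5449, -0.566, -0.6187]], 't': [0.3691, -0.1635, 1.3498]}
top {'intrinsics': [[414.3233, 0.0, 250.1341], [0.0, 414.3233, 193.1731], [0.0, 0.0, 1.0]], 'R': [[0.0022, -1.0, 0.0094], [-0.9901, -0.0035, -0.1404], [0.1404, -0.009, -0.9901]], 't': [0.0052, 0.5311, 0.9109]}
{'intrinsics': [[315.3236, 0.0, 254.311], [0.0, 315.3236, 192.5161], [0.0, 0.0, 1.0]], 'mount': [[-0.0001, -0.9697, -0.2444, 0.0661], [1.0, -0.0, -0.0005, -0.0001], [0.0004, -0.2444, 0.9697, -0.1632], [0.0, 0.0, 0.0, 1.0]]}
```

View pics/scene0.png

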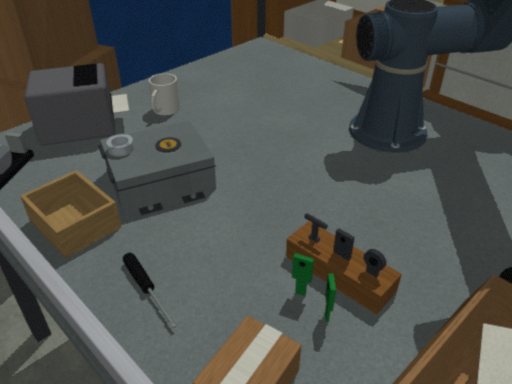

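View pics/top0.png

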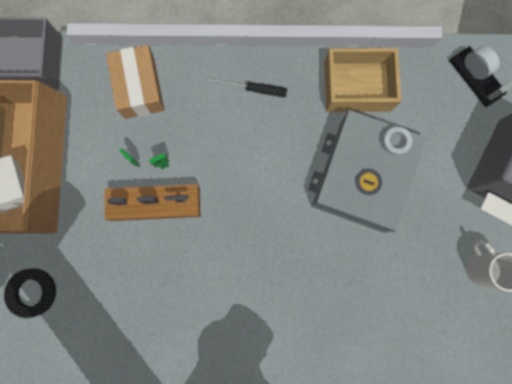

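Scene: T key at (315,228), oblong dark key at (343,243) and round key at (375,262) in the rack. Two green look-alikes stand at (302,270) and (330,295). I choose the middle rack key, at about (148,199) in the top view. The lock is at scene (168,145), top (369,181).

```bash
cat > h.py <<'E'
from rig import *
import cv2,numpy as np
def cam(n,s=None):
    p=camera_params(n);K=np.array(p["intrinsics"])
    if n!="wrist":
        R=np.array(p["R"]);return K,R,-R.T@np.array(p["t"])
    M=np.array(p["mount"]);T=np.array(s["tcp_rot"])
    return K,(T@M[:3,:3]).T,T@M[:3,3]+np.array(s["position"])
def ray(c,uv):
    K,R,o=c;return o,R.T@np.linalg.solve(K,[uv[0],uv[1],1.])
def plane(c,uv,z):
    o,d=ray(c,uv);return o+d*(z-o[2])/d[2]
def proj(c,X):
    K,R,o=c;p=K@(R@(np.array(X)-o));return p[:2]/p[2]
def tri(r):
    A=0;b=0
    for o,d in r:
        d=d/np.linalg.norm(d);P=np.eye(3)-np.outer(d,d);A=A+P;b=b+P@o
    return np.linalg.solve(A,b)
E
python3 - <<'E'
from h import *
t=cam("top");s=cam("scene")
X=plane(t,(369,181.5),.094);print("lock",X,proj(s,X), tri([ray(t,(369,181.5)),ray(s,(168.5,144.5))]))
for u in((118,199),(148,199),(177,198)):
    X=plane(t,u,.104);print(u,X,proj(s,X))
i=cv2.imread("pics/top0.png");hsv=cv2.cvtColor(i,cv2.COLOR_BGR2HSV)
m=cv2.inRange(hsv,(5,110,60),(20,255,255));m[:175]=0;m[230:]=0;m[:,:95]=0;m[:,210:]=0
m=cv2.morphologyEx(m,cv2.MORPH_CLOSE,np.ones((9,9)));c=max(cv2.findContours(m,0,2)[0],key=cv2.contourArea)
b=cv2.boxPoints(cv2.minAreaRect(c));P=np.array([plane(t,q,.05) for q in b]);print(b,P,P.mean(0))
print([np.linalg.norm(P[k]-P[k-1]) for k in range(4)])
E
```

```text
lock [ 0.54953311 -0.25013347  0.094     ] [166.77983858 142.71274012] [ 0.54851788 -0.24960993  0.08963031]
(118, 199) [0.5082423  0.28689293 0.104     ] [370.11682103 248.81656412]
(148, 199) [0.50845652 0.2235588  0.104     ] [340.89548247 230.98177585]
(177, 198) [0.51080018 0.16231102 0.104     ] [314.06391236 215.58142774]
[[103.73343 188.50075]
 [197.79205 184.32036]
 [199.17697 215.48103]
 [105.11835 219.66142]] [[0.53881514 0.33689251 0.05      ]
 [0.54914974 0.12529318 0.05      ]
 [0.47849987 0.12079012 0.05      ]
 [0.4685238  0.33018285 0.05      ]] [0.50874714 0.22828966 0.05      ]
[np.float64(0.07061085347265411), np.float64(0.21185155301747613), np.float64(0.07079323219420557), np.float64(0.2096302383944367)]
```

>>> play_rows:
  plan:
    - [[0.483,-0.595,0.05,0,0,-0.0308,1],[0.483,-0.595,0.05,0,0,-0.0308,1],[0.483,-0.595,0.05,0,0,-0.0308,1],[0.483,-0.595,0.05,0,0,-0.0308,1],[0.483,-0.595,0.05,0,0,-0.0308,1],[0.483,-0.595,0.05,0,0,-0.0308,1],[0.483,-0.595,0.05,0,0,-0.0308,1],[0.483,-0.595,0.05,0,0,-0.0308,1],[0.483,-0.595,0.05,0,0,-0.0308,1],[0.483,-0.595,0.05,0,0,-0.0308,1],[0.483,-0.595,0.05,0,0,-0.0308,1],[0.483,-0.595,0.05,0,0,-0.0308,1]]

```text
time_s: 1.3
position: [0.5097, 0.2268, 0.2523]
tcp_rot: [[-0.047, 0.999, -0.001], [0.999, 0.047, -0.0], [-0.0, -0.001, -1.0]]
force: [0.3, 0.1, 0.6]
opening: 0.999
```

>>> play_rows:
  plan:
    - [[0,0,0,0,0,0,1],[0,0,0,0,0,0,1],[0,0,0,0,0,0,1]]

```text
time_s: 1.6
position: [0.508, 0.2287, 0.2521]
tcp_rot: [[-0.052, 0.999, -0.002], [0.999, 0.052, 0.0], [0.0, -0.002, -1.0]]
force: [0.3, -0.6, 0.3]
opening: 1.0
```

Run:
```python
from h import *
s=read_state();i=capture("wrist")[:,:,::-1].copy();cv2.imwrite("pics/w1.png",i);np.save("w1.npy",s,allow_pickle=True)
print(s["position"],s["tcp_rot"],s["joint_positions"],s["force"],s["opening"],s["time_s"])
c=cam("wrist",s);print(proj(c,[.509,.228,.05]),proj(c,[.509,.228,.106]))
```

```text
[0.50804854 0.22872423 0.25207099] [[-5.19628963e-02  9.98647239e-01 -1.88399702e-03]
 [ 9.98648992e-01  5.19632181e-02  1.22256617e-04]
 [ 2.19989781e-04 -1.87509892e-03 -9.99998218e-01]] [1.27286114e+01 2.30516065e+01 8.98828317e+01 3.32190750e-02
 6.71693142e+01 9.73708642e+00] [ 0.28095389 -0.64243903  0.28139172] 0.9996056653360261 1.6
[255.28676839 171.7077597 ] [255.30893269 181.81175219]
```

View pics/w1.png

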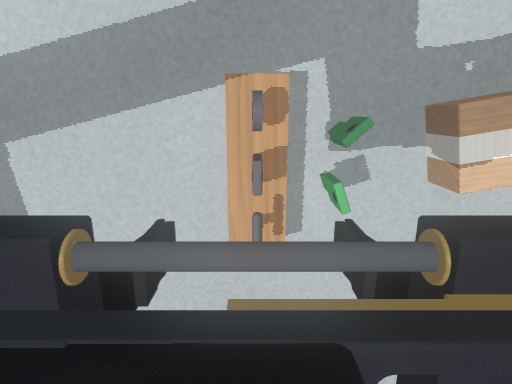

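The wrist picture shows the rack's keys at (257,110), (257,175) and (257,235). Next is a close crop to confirm the choice and measure it.

Run:
```python
from h import *
a=cv2.imread("pics/scene0.png")[205:325,275:415];b=cv2.imread("pics/w1.png")[80:215,215:300]
a=cv2.resize(a,None,fx=3.2,fy=3.2,interpolation=cv2.INTER_CUBIC);b=cv2.resize(b,None,fx=4,fy=4,interpolation=cv2.INTER_CUBIC)
o=np.zeros((560,800,3),np.uint8);o[:a.shape[0],:a.shape[1]]=a;o[:b.shape[0],455:455+b.shape[1]]=b;cv2.imwrite("pics/crop1.png",o)
s=np.load("w1.npy",allow_pickle=True).item();c=cam("wrist",s)
i=cv2.imread("pics/w1.png");h=cv2.cvtColor(i,cv2.COLOR_BGR2HSV)
m=((h[:,:,1]<70)&(h[:,:,2]<110)).astype(np.uint8);m[:150]=0;m[205:]=0;m[:,:248]=0;m[:,268:]=0
for r in range(150,203,3):print(r,np.flatnonzero(m[r]))
for x in (-.005,.005):
  for y in(-.018,.018):
    print(x,y,proj(c,[.509+x,.228+y,.106]),proj(c,[.509+x,.228+y,.05]))
w=cv2.inRange(h,(5,90,60),(20,255,255));
for r in (100,140,160,200,225):
  k=np.flatnonzero(w[r,200:320])+200;print(r,k.min(),k.max(),plane(c,(k.min(),r),.05)[:2],plane(c,(k.max()+1,r),.05)[:2])
```

```text
150 []
153 []
156 [253 254 255 256 257 258 259 260]
159 [253 254 255 256 257 258 259 260 261]
162 [261]
165 [261]
168 [261]
171 [252 261]
174 [252 261]
177 [252 261]
180 [252 261]
183 [255 261]
186 []
189 []
192 []
195 []
198 []
201 []
-0.005 -0.018 [249.46765756 198.84545511] [250.29161386 186.39220381]
-0.005 0.018 [251.21719382 163.77875868] [251.80153607 156.22594438]
0.005 -0.018 [259.28696608 199.34362617] [258.68917049 186.82163334]
0.005 0.018 [261.31330646 164.30243846] [260.40071918 156.67408573]
100 226 287 [0.47220366 0.30712598] [0.54107642 0.31069292]
140 227 287 [0.47466416 0.26314416] [0.54450838 0.2667834 ]
160 227 286 [0.47537033 0.24009251] [0.54514246 0.24373948]
200 228 285 [0.47805194 0.19182203] [0.54767173 0.19548508]
225 229 284 [0.48027717 0.16006407] [0.5488779  0.16368911]
```

View pics/crop1.png

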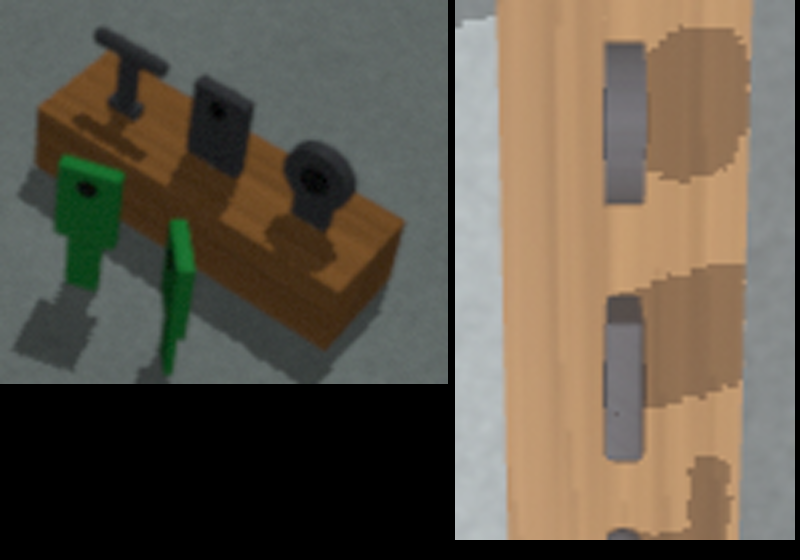

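The crop confirms it: the middle key is the dark oblong block with the black spot. Its top face in the wrist picture is about (253..262, 160.5..195.3).

Run:
```python
from h import *
s=np.load("w1.npy",allow_pickle=True).item();c=cam("wrist",s)
for u in((257.5,160.5),(257.5,178),(257.3,195.3)):print(plane(c,u,.106))
t=cam("scene")
X=plane(c,(257.5,178),.106);print(proj(t,X), "scene seen approx",275+223/3.2,205+93/3.2)
# gripper 117mm over backs, direction check
print(np.degrees(np.arctan2(.5488-.5411,.3107-.1637)))
```

```text
[0.51002756 0.24958022 0.106     ]
[0.51098305 0.23200751 0.106     ]
[0.51175152 0.21413953 0.106     ]
[343.90311276 233.14588809] scene seen approx 344.6875 234.0625
2.9984671396944313
```

>>> play_rows:
  plan:
    - [[0.02,0.02,-0.6,0,0,0,1],[0.02,0.02,-0.6,0,0,0,1],[0.02,0.02,-0.6,0,0,0,1],[0,0,-0.6,0,0,0,1],[0,0,-0.6,0,0,0,1],[0,0,-0.4,0,0,0,1],[0,0,-0.3,0,0,0,1],[0,0,-0.16,0,0,0,1],[0,0,0,0,0,0,1],[0,0,0,0,0,0,1]]

```text
time_s: 2.65
position: [0.5123, 0.2318, 0.0601]
tcp_rot: [[-0.052, 0.999, 0.001], [0.999, 0.052, 0.0], [0.0, 0.001, -1.0]]
force: [-0.6, -0.8, 1.4]
opening: 0.999
```

Run:
```python
from h import *
s=read_state();i=capture("wrist")[:,:,::-1].copy();cv2.imwrite("pics/w2.png",i)
print(s["position"],s["force"])
c=cam("wrist",s);print(proj(c,[.511,.232,.106]),proj(c,[.506,.232,.106]),proj(c,[.516,.232,.106]))
```

```text
[0.51230171 0.2318336  0.06005045] [-0.56335422 -0.78768556  1.42165976]
[250.46378976 278.28694711] [238.33249751 277.71951744] [262.58319522 278.8538208 ]
```

View pics/w2.png

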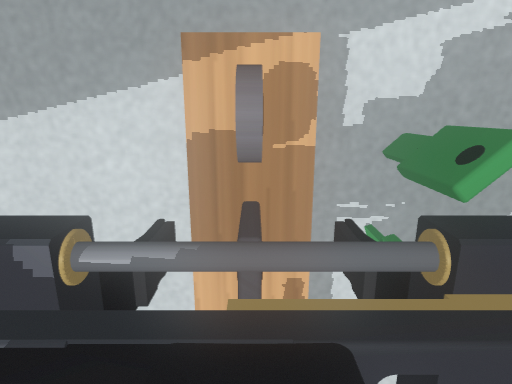

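The bow stands between the open fingers at (250,255), centred to about 1 mm. Next I close and lift.

>>> play_rows:
  plan:
    - [[-0.024,0,0,0,0,0,1],[0,0,0,0,0,0,-1],[0,0,0,0,0,0,-1],[0,0,0,0,0,0,-1],[0,0,0,0,0,0,-1],[0,0,0,0,0,0,-1],[0,0,0,0,0,0,-1],[0,0,0,0,0,0,-1]]

```text
time_s: 3.5
position: [0.511, 0.2312, 0.0595]
tcp_rot: [[-0.051, 0.999, -0.0], [0.999, 0.051, -0.0], [-0.0, -0.0, -1.0]]
force: [0.9, -0.5, -0.1]
opening: 0.448
```

>>> play_rows:
  plan:
    - [[0,0,0,0,0,0,-1],[0,0,0,0,0,0,-1],[0,0,0,0,0,0,-1],[0,0,0,0,0,0,-1],[0,0,0,0,0,0,-1],[0,0,0,0,0,0,-1],[0,0,0,0,0,0,-1],[0,0,0,0,0,0,-1],[0,0,0,0,0,0,-1]]

```text
time_s: 4.4
position: [0.511, 0.2312, 0.0595]
tcp_rot: [[-0.051, 0.999, -0.0], [0.999, 0.051, -0.0], [-0.0, -0.0, -1.0]]
force: [0.2, 0.3, -0.1]
opening: 0.111
```

>>> play_rows:
  plan:
    - [[0,0,0.1,0,0,0,-1],[0,0,0.2,0,0,0,-1],[0,0,0.3,0,0,0,-1],[0,0,0.4,0,0,0,-1],[0,0,0.6,0,0,0,-1],[0,0,0.6,0,0,0,-1],[0,0,0.6,0,0,0,-1],[0,0,0.4,0,0,0,-1],[0,0,0,0,0,0,-1]]

```text
time_s: 5.3
position: [0.5132, 0.2318, 0.2236]
tcp_rot: [[-0.051, 0.999, 0.008], [0.999, 0.051, 0.002], [0.002, 0.008, -1.0]]
force: [1.2, 0.3, -1.0]
opening: 0.11
```

Run:
```python
from h import *
s=read_state();print(s["position"],s["force"],s["opening"],s["joint_positions"])
i=cv2.imread("pics/top0.png")[100:240,300:430]
b=cv2.resize(i,None,fx=4,fy=4,interpolation=cv2.INTER_CUBIC);cv2.imwrite("pics/lock0.png",b)
```

```text
[0.51321296 0.23180381 0.22356103] [ 1.24020657  0.25286196 -1.030654  ] 0.11002953776650723 [1.29377500e+01 2.51849214e+01 9.13924858e+01 3.11309354e-03
 6.29339456e+01 1.00127857e+01]
```

View pics/lock0.png

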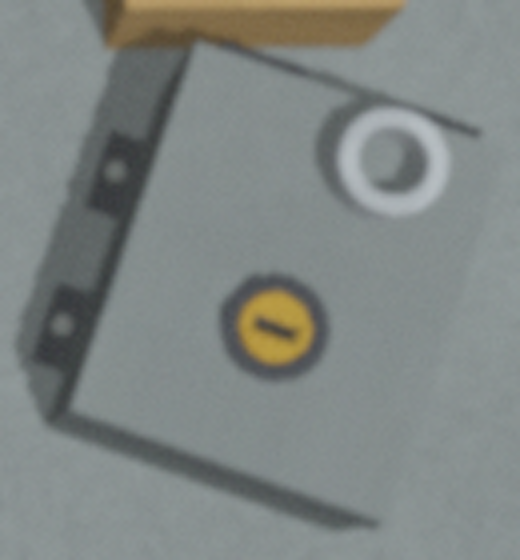

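>>> play_rows:
  plan:
    - [[0.028,-0.5,0,0,0,-0.01,-1],[0.028,-0.9,0,0,0,-0.01,-1],[0.028,-1,0,0,0,-0.01,-1],[0.028,-1,0,0,0,-0.01,-1],[0.028,-1,0,0,0,-0.01,-1],[0.028,-1,0,0,0,-0.01,-1],[0.028,-1,0,0,0,-0.01,-1],[0.028,-1,0,0,0,-0.01,-1],[0.028,-1,0,0,0,-0.01,-1],[0.028,-1,0,0,0,-0.01,-1],[0.028,-0.9,0,0,0,-0.01,-1],[0.028,-0.48,0,0,0,-0.0067,-1]]

```text
time_s: 6.5
position: [0.527, -0.3116, 0.2182]
tcp_rot: [[0.315, 0.949, -0.001], [0.949, -0.315, -0.001], [-0.001, -0.001, -1.0]]
force: [-0.4, 0.2, -0.4]
opening: 0.111
```

>>> play_rows:
  plan:
    - [[0,0,0,0,0,0,-1],[0,0,0,0,0,0,-1],[0,0,0,0,0,0,-1],[0,0,0,0,0,0,-1]]

```text
time_s: 6.9
position: [0.5277, -0.3058, 0.2193]
tcp_rot: [[0.309, 0.951, -0.001], [0.951, -0.309, 0.001], [0.001, -0.001, -1.0]]
force: [-0.4, 0.1, -0.2]
opening: 0.113
```

Run:
```python
from h import *
s=read_state();i=capture("wrist")[:,:,::-1].copy();cv2.imwrite("pics/w3.png",i);np.save("w3.npy",s,allow_pickle=True)
print(s["position"],s["tcp_rot"],s["force"],s["opening"],s["joint_positions"])
c=cam("wrist",s);p=proj(c,[.549,-.25,.094]);print(p)
h=cv2.cvtColor(i,cv2.COLOR_BGR2HSV)
m=cv2.inRange(h,(15,110,60),(35,255,255));y0,x0=int(p[1]),int(p[0])
r=np.zeros_like(m);r[max(0,y0-50):min(y0+50,212),x0-50:x0+50]=1;m*=r
k=max(cv2.findContours(m,0,1)[0],key=cv2.contourArea);e=cv2.fitEllipse(cv2.convexHull(k));print("plug",e,plane(c,e[0],.094), 'dia',e[1][0]/315*.29)
f=np.zeros_like(m);cv2.fillPoly(f,[cv2.convexHull(k)],255);f=cv2.erode(f,np.ones((5,5)))
d=((f>0)&(m==0)).astype(np.uint8);q=max(cv2.findContours(d,0,1)[0],key=cv2.contourArea);b=cv2.boxPoints(cv2.minAreaRect(q))
P=np.array([plane(c,u,.094) for u in b]);L=[np.linalg.norm(P[j]-P[j-1]) for j in range(4)];print("slot",b,P.mean(0),L)
j=int(np.argmax(L));v=P[j]-P[j-1];print("slot yaw",np.degrees(np.arctan2(v[1],v[0])))
cv2.imwrite("pics/w3c.png",cv2.resize(i,None,fx=1.5,fy=1.5,interpolation=cv2.INTER_CUBIC))
t=cam("top");sc=cam("scene");X=plane(c,e[0],.094);print(proj(t,X),proj(sc,X))
```

```text
[ 0.52766767 -0.30583585  0.21931428] [[ 3.08776308e-01  9.51134299e-01 -8.58534333e-04]
 [ 9.51134406e-01 -3.08775398e-01  1.04651735e-03]
 [ 7.30284263e-04 -1.13972131e-03 -9.99999084e-01]] [-0.43796869  0.08755307 -0.23890096] 0.11326312375004394 [-4.05896809e+01  2.92829626e+01  8.44841529e+01  1.47736111e-02
  6.63092528e+01 -2.26101442e+01]
[257.54830138 120.66008881]Traceback (most recent call last):
  File "<stdin>", line 8, in <module>
ValueError: max() iterable argument is empty
```

View pics/w3.png

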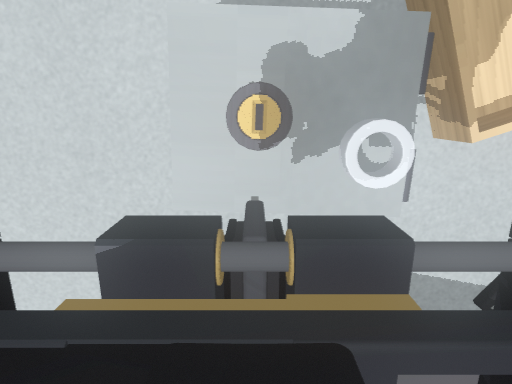

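Run:
```python
from h import *
i=cv2.imread("pics/w3.png");h=cv2.cvtColor(i,cv2.COLOR_BGR2HSV);print(h[105:145:4,244:272:3].tolist())
```

```text
[[[22, 96, 240], [22, 96, 240], [22, 96, 240], [21, 100, 194], [0, 2, 106], [150, 2, 105], [5, 14, 110], [20, 101, 174], [21, 103, 179], [21, 103, 188]], [[22, 95, 240], [22, 96, 240], [22, 97, 240], [21, 100, 194], [160, 7, 109], [170, 7, 107], [6, 12, 110], [21, 102, 173], [21, 103, 188], [21, 103, 188]], [[22, 96, 240], [22, 96, 240], [21, 97, 240], [21, 101, 195], [160, 7, 107], [170, 7, 106], [13, 20, 113], [21, 102, 173], [21, 103, 188], [21, 104, 187]], [[22, 96, 237], [22, 97, 240], [22, 96, 239], [21, 98, 195], [170, 7, 109], [165, 9, 108], [14, 32, 121], [21, 103, 174], [21, 102, 188], [21, 104, 187]], [[22, 96, 240], [22, 95, 239], [22, 95, 239], [21, 99, 195], [170, 7, 108], [170, 7, 107], [14, 32, 121], [20, 101, 174], [21, 101, 187], [21, 102, 187]], [[22, 96, 240], [22, 96, 240], [22, 96, 239], [21, 98, 195], [160, 7, 109], [170, 7, 110], [17, 40, 127], [21, 100, 174], [21, 101, 187], [21, 100, 188]], [[22, 96, 240], [22, 98, 224], [22, 96, 238], [20, 98, 195], [150, 5, 107], [160, 7, 107], [16, 42, 127], [21, 99, 175], [21, 102, 187], [21, 101, 186]], [[19, 41, 131], [22, 96, 240], [22, 98, 224], [22, 98, 221], [22, 99, 214], [21, 98, 182], [21, 97, 179], [20, 99, 178], [21, 101, 187], [21, 99, 183]], [[114, 9, 140], [120, 6, 136], [18, 42, 135], [22, 96, 239], [22, 95, 239], [21, 97, 232], [21, 100, 187], [21, 94, 181], [0, 10, 105], [135, 5, 108]], [[116, 13, 142], [116, 13, 142], [111, 13, 141], [115, 11, 139], [115, 11, 140], [115, 11, 141], [135, 5, 108], [135, 5, 110], [130, 7, 109], [120, 2, 108]]]
```

The plug is at (259,117) with its slot vertical in the image, the tape roll at (380,153), and the held key at (255,205). I'll measure with a lower saturation threshold.

```bash
cat > lock.py <<'E'
from h import *
def lock(i,s,p):
    c=cam("wrist",s);h=cv2.cvtColor(i,cv2.COLOR_BGR2HSV)
    m=cv2.inRange(h,(12,60,60),(35,255,255));y0,x0=int(p[1]),int(p[0])
    r=np.zeros_like(m);r[max(0,y0-50):min(y0+50,200),x0-40:x0+40]=1;m*=r
    k=max(cv2.findContours(m,0,1)[0],key=cv2.contourArea);e=cv2.fitEllipse(cv2.convexHull(k));X=plane(c,e[0],.094)
    print("plug",e,X,"dia",np.linalg.norm(plane(c,(e[0][0]+e[1][0]/2,e[0][1]),.094)-X)*2)
    f=np.zeros_like(m);cv2.fillPoly(f,[cv2.convexHull(k)],255);f=cv2.erode(f,np.ones((5,5)))
    d=((f>0)&(m==0)).astype(np.uint8);q=max(cv2.findContours(d,0,1)[0],key=cv2.contourArea);b=cv2.boxPoints(cv2.minAreaRect(q))
    P=np.array([plane(c,u,.091) for u in b]);L=[np.linalg.norm(P[j]-P[j-1]) for j in range(4)];print("slot",b.tolist(),P.mean(0),np.round(L,4))
    j=int(np.argmax(L));v=P[j]-P[j-1];print("slot yaw",np.degrees(np.arctan2(v[1],v[0]))%180)
    return X
if __name__=="__main__":
    s=np.load("w3.npy",allow_pickle=True).item();i=cv2.imread("pics/w3.png")
    X=lock(i,s,(258,120));print(proj(cam("top"),X),proj(cam("scene"),X))
    g=np.array(s["position"]);c=cam("wrist",s)
    for z in(.047,.009,-.009):print("axis at",z,proj(c,g+[0,0,z]))
    R=np.array(s["tcp_rot"]);print("bow corner top +x",proj(c,g+[0,0,.047]+R[:,0]*.018),"tip",proj(c,g+[0,0,-.031]+R[:,0]*.009))
    a=i[190:245,225:290];cv2.imwrite("pics/k.png",cv2.resize(a,None,fx=8,fy=8,interpolation=cv2.INTER_CUBIC))
E
python3 lock.py
```

```text
plug ((258.7282409667969, 116.2181625366211), (43.62105178833008, 45.4344482421875), 10.049145698547363) [ 0.55117931 -0.24665636  0.094     ] dia 0.03879452729242965
slot [[254.6674346923828, 128.9841766357422], [255.8710479736328, 103.7081527709961], [263.18780517578125, 104.05656433105469], [261.98419189453125, 129.33258056640625]] [ 0.55125705 -0.247101    0.091     ] [0.0066 0.0221 0.0065 0.0221]
slot yaw 69.56987212013343
[367.36993738 180.74452208] [167.09521786 143.56372229]
axis at 0.047 [253.20002545 280.33664332]
axis at 0.009 [253.57397925 243.13613208]
axis at -0.009 [253.69863048 230.7359662 ]
bow corner top +x [253.1540392  239.27063274] tip [253.81473992 205.14228346]
```

View pics/k.png

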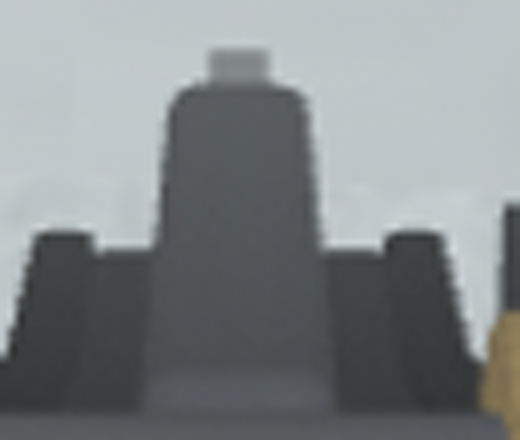

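>>> play_rows:
  plan:
    - [[0.113,0.297,0,0,0,-0.0056,-1],[0.113,0.297,0,0,0,0,-1],[0.113,0.297,-0.3,0,0,0,-1],[0.113,0.297,-0.4,0,0,0,-1],[0,0,-0.3,0,0,0,-1],[0,0,-0.2,0,0,0,-1],[0,0,0,0,0,0,-1],[0,0,0,0,0,0,-1],[0,0,0,0,0,0,-1],[0,0,0,0,0,0,-1]]

```text
time_s: 7.95
position: [0.5509, -0.2488, 0.1605]
tcp_rot: [[0.328, 0.945, 0.002], [0.945, -0.328, -0.001], [-0.001, 0.002, -1.0]]
force: [0.6, 0.7, -0.6]
opening: 0.112
```

Run:
```python
from h import *
s=read_state();i=capture("wrist")[:,:,::-1].copy();cv2.imwrite("pics/w4.png",i);np.save("w4.npy",s,allow_pickle=True)
print(s["position"],s["tcp_rot"],s["force"])
c=cam("wrist",s);R=np.array(s["tcp_rot"]);g=np.array(s["position"])
print("tip pred",proj(c,g+R[:,2]*.049+R[:,0]*.009))
print("axis at face",proj(c,g+[0,0,.094-g[2]]))
a=i[130:245,205:305];cv2.imwrite("pics/k4.png",cv2.resize(a,None,fx=5,fy=5,interpolation=cv2.INTER_CUBIC))
```

```text
[ 0.55087244 -0.2488359   0.16046084] [[ 3.27578460e-01  9.44822748e-01  1.52560185e-03]
 [ 9.44823847e-01 -3.27577132e-01 -1.05856371e-03]
 [-5.00402791e-04  1.78818768e-03 -9.99998276e-01]] [ 0.60627805  0.657042   -0.58558566]
tip pred [253.81131457 197.78066548]
axis at face [253.71023184 203.17505846]
```

View pics/k4.png

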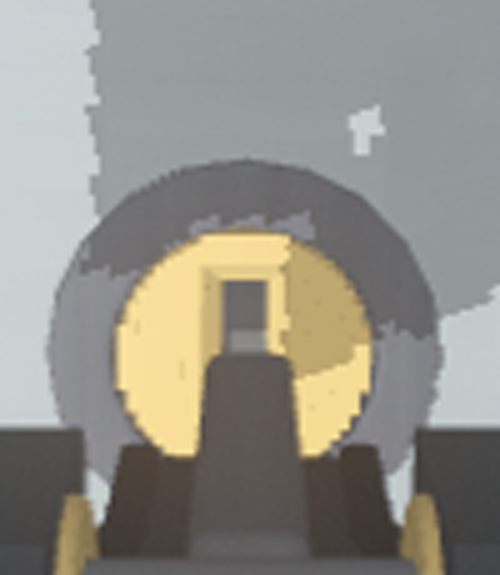

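The slot (crop column 245, far end row 280) lies just ahead of the blade tip (column 249, row 332), with their angles aligned. I'll compute the remaining offsets.

Run:
```python
from h import *
s=np.load("w4.npy",allow_pickle=True).item();c=cam("wrist",s);R=np.array(s["tcp_rot"]);g=np.array(s["position"])
px=lambda a,b:(205+a/5,130+b/5)
def t(u,z):return R.T@(plane(c,u,z)-g)*1000
tip=t(px(249,332),g[2]-.049);print("blade tip end (exp x 9-10,y 0)",tip)
print("plug far edge-19",t(px(244,232),.094)-[19,0,0]);print("chamfer end -14.5",t(px(246,268),.094)-[14.5,0,0]);print("slot end -11.5",t(px(245,280),.091)-[11.5,0,0])
print("plug sides",t(px(115,350),.094),t(px(372,350),.094))
```

```text
blade tip end (exp x 9-10,y 0) [ 9.99696811  0.68899927 48.99631402]
plug far edge-19 [ 1.69787569e+00 -3.96251605e-02  6.64505263e+01]
chamfer end -14.5 [ 0.72778108  0.25578643 66.45379177]
slot end -11.5 [ 1.19653873  0.1009238  69.45478666]
plug sides [  2.5396924  -19.54813623  66.42472775] [ 2.52138845 19.30190723 66.4942082 ]
```

>>> play_rows:
  plan:
    - [[-0.0068,0.017,0,0,0,0,-1],[0,0,-0.12,0,0,0,-1],[0,0,-0.12,0,0,0,-1],[0,0,-0.08,0,0,0,-1],[0,0,-0.06,0,0,0,-1],[0,0,-0.06,0,0,0,-1],[0,0,-0.04,0,0,0,-1],[0,0,0,0,0,0,-1]]

```text
time_s: 8.8
position: [0.5499, -0.2473, 0.1352]
tcp_rot: [[0.327, 0.945, -0.001], [0.945, -0.327, 0.0], [0.0, -0.001, -1.0]]
force: [0.6, 0.6, -0.1]
opening: 0.112
```

>>> play_rows:
  plan:
    - [[0,0,-0.06,0,0,0,-1],[0,0,-0.06,0,0,0,-1],[0,0,-0.04,0,0,0,-1],[0,0,-0.03,0,0,0,-1],[0,0,0,0,0,0,-1]]

```text
time_s: 9.3
position: [0.5501, -0.2474, 0.1269]
tcp_rot: [[0.327, 0.945, 0.0], [0.945, -0.327, -0.0], [-0.0, 0.0, -1.0]]
force: [-1.3, 0.3, 5.3]
opening: 0.113
```

>>> play_rows:
  plan:
    - [[0,0,0,0,0,0.0111,-1],[0,0,0,0,0,0.0111,-1],[0,0,0,0,0,0.0111,-1],[0,0,0,0,0,0.0111,-1],[0,0,0,0,0,0.0111,-1],[0,0,0,0,0,0.0111,-1],[0,0,0,0,0,0,-1]]

```text
time_s: 10.0
position: [0.5507, -0.2478, 0.1263]
tcp_rot: [[0.124, 0.992, 0.001], [0.992, -0.124, -0.001], [-0.001, 0.002, -1.0]]
force: [0.3, 0.0, 0.1]
opening: 0.115
```

>>> play_rows:
  plan:
    - [[0,0,0,0,0,0.0111,-1],[0,0,0,0,0,0.0111,-1],[0,0,0,0,0,0,-1]]

```text
time_s: 10.3
position: [0.5508, -0.2478, 0.1263]
tcp_rot: [[0.055, 0.998, 0.002], [0.998, -0.055, -0.001], [-0.001, 0.002, -1.0]]
force: [1.5, -0.7, 0.7]
opening: 0.113
```

>>> play_rows:
  plan:
    - [[0,0,-0.03,0,0,0,-1],[0,0,-0.03,0,0,0,-1],[0,0,0,0,0,0,-1]]

```text
time_s: 10.6
position: [0.5507, -0.2477, 0.1229]
tcp_rot: [[0.055, 0.998, 0.001], [0.998, -0.055, -0.001], [-0.0, 0.001, -1.0]]
force: [2.6, -1.3, -1.6]
opening: 0.111
```

>>> play_rows:
  plan:
    - [[0,0,-0.06,0,0,0,-1],[0,0,-0.06,0,0,0,-1],[0,0,-0.04,0,0,0,-1],[0,0,-0.02,0,0,0,-1],[0,0,0,0,0,0,-1]]

```text
time_s: 11.1
position: [0.5508, -0.2477, 0.1153]
tcp_rot: [[0.054, 0.999, 0.002], [0.999, -0.054, -0.001], [-0.001, 0.002, -1.0]]
force: [1.8, 0.2, 7.2]
opening: 0.117
```

>>> play_rows:
  plan:
    - [[0,0,0.004,0,0,-0.015,-1],[0,0,0,0,0,-0.02,-1],[0,0,0,0,0,-0.02,-1],[0,0,0,0,0,-0.02,-1],[0,0,0,0,0,-0.015,-1],[0,0,0,0,0,-0.0111,-1],[0,0,0,0,0,-0.0111,-1],[0,0,0,0,0,-0.0111,-1],[0,0,0,0,0,-0.0111,-1],[0,0,0,0,0,-0.0111,-1],[0,0,0,0,0,-0.0111,-1],[0,0,0,0,0,0,-1]]

```text
time_s: 12.3
position: [0.5502, -0.2477, 0.1145]
tcp_rot: [[0.519, 0.855, 0.0], [0.855, -0.519, -0.001], [-0.001, 0.001, -1.0]]
force: [1.9, -0.9, 2.1]
opening: 0.107
```

>>> play_rows:
  plan:
    - [[0,0,0,0,0,-0.0111,-1],[0,0,0,0,0,-0.0111,-1],[0,0,-0.02,0,0,0,-1],[0,0,0,0,0,0,-1]]

```text
time_s: 12.7
position: [0.5502, -0.2477, 0.1132]
tcp_rot: [[0.577, 0.817, 0.0], [0.817, -0.577, -0.001], [-0.0, 0.0, -1.0]]
force: [3.2, -1.8, 0.3]
opening: 0.116
```

>>> play_rows:
  plan:
    - [[0,0,-0.06,0,0,0,-1],[0,0,-0.06,0,0,0,-1],[0,0,-0.05,0,0,0,-1],[0,0,-0.03,0,0,0,-1],[0,0,-0.02,0,0,0,-1],[0,0,0,0,0,0,-1]]

```text
time_s: 13.3
position: [0.5503, -0.2475, 0.1034]
tcp_rot: [[0.578, 0.816, 0.0], [0.816, -0.578, -0.0], [-0.0, 0.001, -1.0]]
force: [0.5, -1.5, 9.2]
opening: 0.111
```

>>> play_rows:
  plan:
    - [[0,0,-0.006,0,0,-0.0278,-1],[0,0,0,0,0,-0.0278,-1],[0,0,0,0,0,-0.0278,-1],[0,0,0,0,0,-0.0278,-1],[0,0,0,0,0,-0.0278,-1],[0,0,0,0,0,-0.0278,-1],[0,0,0,0,0,-0.0278,-1],[0,0,0,0,0,-0.0278,-1],[0,0,0,0,0,-0.0278,-1],[0,0,0,0,0,-0.0278,-1],[0,0,0,0,0,-0.0278,-1],[0,0,0,0,0,-0.0278,-1]]

```text
time_s: 14.5
position: [0.5499, -0.2467, 0.1033]
tcp_rot: [[0.995, -0.095, -0.0], [-0.095, -0.995, 0.001], [-0.0, -0.001, -1.0]]
force: [0.9, 2.2, 11.4]
opening: 0.118
```

Run:
```python
from h import *
s=read_state();R=s["tcp_rot"];print(s["position"],s["force"],s["moment"],np.degrees(np.arctan2(R[1][0],R[0][0])),s["joint_positions"],s["opening"])
```

```text
[ 0.54994146 -0.24672199  0.10333904] [ 0.94423199  2.1917341  11.41987481] [ 0.29761224 -0.01094518  0.31990005] -5.47874584036331 [-3.47847169e+01  3.73460608e+01  9.10849738e+01  2.52407838e-02
  5.16056109e+01  6.06783531e+01] 0.11812104807403703
```

>>> play_rows:
  plan:
    - [[0,0,0,0,0,-0.0222,-1],[0,0,0,0,0,-0.0222,-1],[0,0,0,0,0,-0.0222,-1],[0,0,0,0,0,-0.0167,-1],[0,0,0,0,0,0,-1],[0,0,0,0,0,0,-1]]

```text
time_s: 15.1
position: [0.55, -0.2465, 0.1033]
tcp_rot: [[0.938, -0.347, -0.0], [-0.347, -0.938, 0.001], [-0.0, -0.001, -1.0]]
force: [0.2, 1.4, 11.0]
opening: 0.112
```

```bash
cat > st.py <<'E'
from h import *
s=read_state();R=s["tcp_rot"];print(s["position"],s["force"],s["moment"],np.degrees(np.arctan2(R[1][0],R[0][0])),s["joint_positions"][5],s["opening"])
E
python3 st.py
```

```text
[ 0.55002109 -0.24652029  0.103349  ] [ 0.23881069  1.4445032  10.97207295] [0.38705693 0.02430175 0.26166703] -20.280915885706513 75.47362359008358 0.11211584445444056
```

>>> play_rows:
  plan:
    - [[0,0,0,0,0,-0.0167,-1],[0,0,0,0,0,-0.0111,-1],[0,0,0,0,0,0,-1]]

```text
time_s: 15.4
position: [0.55, -0.2464, 0.1033]
tcp_rot: [[0.904, -0.427, -0.0], [-0.427, -0.904, 0.001], [-0.001, -0.001, -1.0]]
force: [0.7, 2.2, 11.7]
opening: 0.112
```

```bash
python3 st.py
python3 - <<'E'
from h import *
i=capture("wrist")[:,:,::-1];a=i[130:245,205:305];cv2.imwrite("pics/k5.png",cv2.resize(a,None,fx=5,fy=5,interpolation=cv2.INTER_CUBIC))
E
```

```text
[ 0.55004107 -0.24642494  0.1033448 ] [ 0.65050113  2.15070623 11.67670387] [ 0.3496324  -0.02111535  0.32972771] -25.30776303165893 80.5044286393878 0.11166115645681116
```

View pics/k5.png

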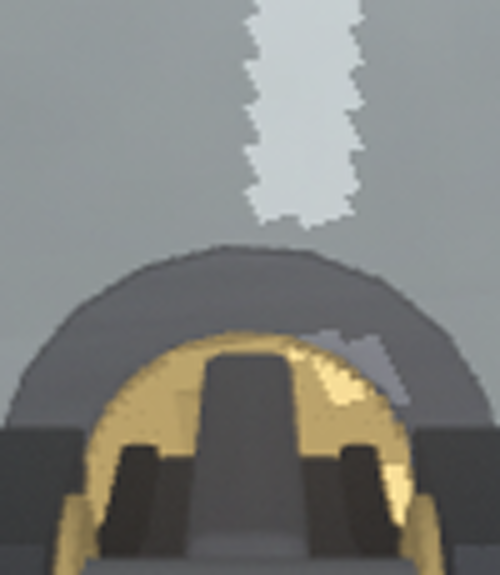

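The key is seated on the plug's face at (250,355) with its bow square in the jaws, and a slot corner shows at left (180,390), so the plug lags slightly. I'll turn a little further to feel for the stop.

>>> play_rows:
  plan:
    - [[0,0,0,0,0,-0.0111,-1],[0,0,0,0,0,0,-1]]

```text
time_s: 15.65
position: [0.55, -0.2464, 0.1033]
tcp_rot: [[0.889, -0.459, -0.0], [-0.459, -0.889, 0.001], [-0.001, -0.001, -1.0]]
force: [1.0, 2.5, 11.0]
opening: 0.115
```

```bash
python3 st.py
```

```text
[ 0.55004687 -0.24641529  0.10334776] [ 0.99687635  2.53825807 10.99819032] [0.35713517 0.03859111 0.29548431] -27.29983370298583 82.49545916325243 0.11457186580842295
```

>>> play_rows:
  plan:
    - [[0,0,0,0,0,-0.0111,-1],[0,0,0,0,0,0,-1]]

```text
time_s: 15.85
position: [0.5501, -0.2464, 0.1034]
tcp_rot: [[0.872, -0.489, -0.0], [-0.489, -0.872, 0.001], [-0.001, -0.001, -1.0]]
force: [0.7, 1.8, 11.2]
opening: 0.11
```

```bash
python3 st.py
```

```text
[ 0.55008108 -0.24641489  0.10336881] [ 0.72734933  1.76332762 11.24648527] [ 0.40094146 -0.04445812  0.39063703] -29.30119612011046 84.49357353575141 0.10980049496191135
```

>>> play_rows:
  plan:
    - [[0,0,0,0,0,-0.0111,-1],[0,0,0,0,0,0,-1],[0,0,0,0,0,0,-1]]

```text
time_s: 16.15
position: [0.5501, -0.2464, 0.1034]
tcp_rot: [[0.855, -0.519, -0.0], [-0.519, -0.855, 0.001], [-0.001, -0.001, -1.0]]
force: [0.7, 1.7, 11.2]
opening: 0.112
```

```bash
python3 st.py
python3 - <<'E'
from h import *
i=capture("wrist")[:,:,::-1];a=i[130:245,205:305];cv2.imwrite("pics/k6.png",cv2.resize(a,None,fx=5,fy=5,interpolation=cv2.INTER_CUBIC))
E
python3 st.py
```

```text
[ 0.55009936 -0.24636144  0.10335342] [ 0.73258998  1.72168588 11.23439874] [ 0.42285671 -0.01220886  0.40599207] -31.245478409717208 86.44460436545417 0.1120264100413293
[ 0.55009744 -0.24635967  0.10331974] [ 0.47829552  2.78439885 12.04657886] [ 0.41707804 -0.04636024  0.48600506] -31.243627071652764 86.44430192887383 0.11218912986846202
```

View pics/k6.png

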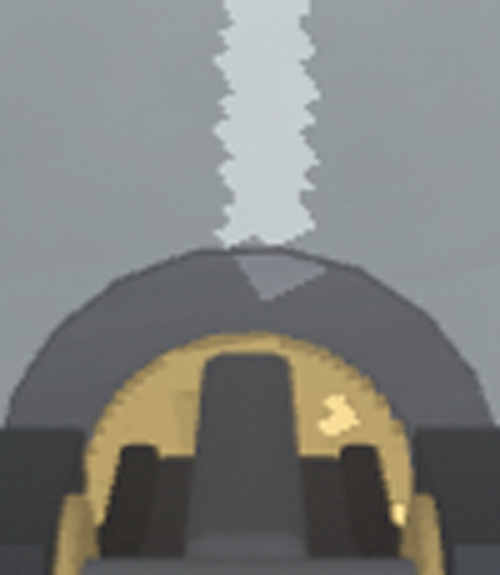

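>>> play_rows:
  plan:
    - [[0,0,0,0,0,0,-1],[0,0,0,0,0,0,-1],[0,0,0,0,0,0,-1],[0,0,0,0,0,0,-1],[0,0,0,0,0,0,-1]]

```text
time_s: 16.7
position: [0.5501, -0.2464, 0.1033]
tcp_rot: [[0.855, -0.519, -0.0], [-0.519, -0.855, 0.001], [-0.001, -0.001, -1.0]]
force: [1.9, 2.7, 10.3]
opening: 0.114
```

```bash
python3 st.py; python3 -c "
from rig import *
print(hand_in())"
```

```text
[ 0.55006635 -0.24637496  0.1033311 ] [ 1.94963875  2.66263258 10.28311378] [ 0.45077452 -0.06099672  0.39386641] -31.24665274482882 86.44313154602446 0.11408253573106329
the job is handed in; nothing more can be done
None
```

The oblong-bow key is fully home in the lock and held turned about a quarter turn clockwise, still gripped. I handed the job in at 16.7 s; no verdict is reported.

**What I did:** I took the middle key from the rack and left the other two rack keys and the green look-alikes alone. I worked it past wafer 1 by turning anticlockwise and past wafer 2 by turning clockwise, with 5 to 7 N of push. I pushed it home before the quarter turn.

**Last checks:**
- **Seated:** the TCP was at z = 0.1033 m, where about 0.103 m means home, with about 10 N of down-push.
- **Turned:** the key had turned about 102° from rest, more than the plug's 91.7° because the blade has play in the slot.
- **Holding:** the turning moment rose from about 0.3 to 0.4 N m over the last few degrees, which suggests the plug is at its stop. The grip showed no slip.

**Disagreements and limits:**
- The top and scene cameras put the lock 1 to 3 mm from where the wrist camera did. I used the wrist view of key and lock together.
- I could not read the plug's angle directly; I inferred it from the key's turn and the moment.

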